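Hold the centre punch square on the scribed circle

ROBOT

A 6-joint arm with a two-finger parallel gripper is mounted at the origin on the work surface. World frame = base frame: x ahead of the robot, y to its left, z up, the work surface at z = 0. Lengths are in m, angles in degrees, forces in N, time in s.
With the tool pointing down it reaches from about 0.25 to 0.725 m from the base axis. Payload 9.7 kg.
Tool frame: the origin (TCP) lies midway between the tips of the shut fingers; the grasp point (between the pads) lies 19 mm behind it; z points along the fingers, y is the line along which they close (so a half turn about z gives the same grasp; the last joint's range is limited). The gripper opens to 85 mm and grips with 20 to 120 N. Pads are 22 mm wide; open, the fingers measure 114 mm over their backs; the gripper's body (76 mm by 85 mm) begins 54 mm behind the grasp point. The pads swing forward as they close: fully open they stand 13 mm farther back than shut.
Start: joints at [0, 4.979, 10.078, 95.1, 0, 90], TCP at [0.55, -0, 0.231] pointing down, gripper open.
Joint ranges: [-179.16, 179.16], [-48.56, 103.87], [-65.8, 70.77], [-126.05, 130.52], [-82.76, 87.17], [-180, 180]. Speed limits (degrees/s): [127.2, 127.2, 147.25, 180, 180, 180].

INTERFACE

Orientations are given as [roll, pitch, yaw] about the fixed x, y, z axes, in that order (R = Rz(yaw) Ry(pitch) Rx(roll)).
In Python, from workcell import bot gives the robot as it stands.
- The arm moves only by the shell command python3 -m crank 'ROWS' [FORCE]. ROWS is JSON, a list of rows, each an object with "gripper": the finger opening in mm, from 0 to 85.4; "travel": the shift along the tool's x, y, z in mm, a list of three; "twist": the turn, a rotation vector about the tool's x, y, z in rad, a list of three. In form: [{"gripper": gripper, "travel": [tx, ty, tz], "twist": [rx, ry, rz]}, ...]. A call has 1 to 12 rows; each row shifts and turns the commanded pose from where the row before left it, along the tool's axes as they then stand; what a row does not reach is not made up. A row lasts 1/8 s, in which the tool goes at most 62.5 mm and 10.7 degrees, less where a joint would pass 70% of its speed; a pose out of reach is approached as far as the arm can. A call is refused whole if a number of a shift passes 62.5 or a number of a turn 0.188, either way. A call with a gripper value outside its range is refused whole. The fingers move at their own pace and stop on an object; FORCE is the grip in N (left out, the last holds). Time passes only in rows, so rows that do not move let the fingers close. It gives the time, the measured TCP pose, the force, the opening and the grip force at its end, in the units of the state.
- bot.get_obs(): the state, without advancing time (a new reading comes with each control period).
- bot.camera(name): name is "scene" or "side" or "wrist"; returns the picture (400x640x3 uint8, red, green, blue); there is no depth.
- bot.calibration(name): a dict with "vfov" (degrees; the focal length in pixels is half the picture's height over the tangent of half this angle, whatever the lens; pixels are square), "cx", "cy" (the principal point, pixels), "camera_from_world" (4x4, takes a point from world to camera coordinates). Camera axes: x right, y down, z forward; pixel columns grow to the right and rows downward; lengths in m; the calibration is good to about 2 mm. The wrist camera is an equidistant fisheye: a pixel r from the principal point sees the ray r / f radians off the axis. A picture is of the moment at which its call begins: read the wrist's pose just before it. calibration takes no time and is no camera call; for the wrist camera it gives the pose at the moment of the call.
- bot.job_done(): hands the job in; it is judged then, once.
The state is a dict: "time": time; "q": joint angles; "qd": joint speeds; "joint_efforts": joint torques, N m; "ee_pos": TCP position; "tcp_rot": TCP orientation; "wrist_force": force on the tool from outside, world axes, zero at the start; "torque": the same for the moment, N m; "opening": finger opening in m; "grasp_force": force on a finger pad.
Only numpy, scipy, OpenCV 4.12 (cv2) and the standard library are available. Lean on these libraries where they do the work, as an engineer would, in place of code of your own. Each camera call takes 0.05 s, during which the arm holds its last target. There are 200 camera calls.

TASK

Take the spring-loaded centre punch out of the wooden tool stand and set its point inside the small scribed circle on the tilted brass plate, with the punch square to the plate. Press gently, so that the sprung point is pushed in about half of its travel and never all the way, and finish the program still holding the punch steady like that, ready for the mark to be struck. Leave the other tools and the tin where they are.

Things in the scene. Friction and masses are not known exactly. Their poses are not given: they have to be found in the camera images.
- stand: Fixed wooden block, 60 x 150 x 50 mm high, with two upright through holes (16 mm) 40 mm either side of its centre along its own y axis. Origin: centre of its underside. One hole holds the centre punch, the other the dapping punch; which is which varies.
- punch: Loose steel spring-loaded (automatic) centre punch, 125 mm long, about 0.14 kg, standing upright, point down, in a hole of the stand. Origin: its point when fully sprung out; z runs up the punch along its axis. From the origin up: slim sprung point (0 to 18 mm), 14 mm thick nose (18 to 44), collar 24 mm across (44 to 48) whose underside rests on the top of the stand, round 16 mm body (48 to 112, the place to grip), cap 19 mm across (112 to 125).
- punch_point (a point): The very end of the punch's sprung point (3.6 mm across); it moves with the point.
- punch_tip (a joint): How far the sprung point is pushed into the punch, in m: 0 fully out, 0.014 all the way in. The spring pushes back with about 1.2 N at first and 0.6 N more for each mm (about 5.4 N at half travel).
- plate: Brass plate 70 x 86 x 4 mm, clamped on the vise and tilted 20 degrees about its y axis, its upper face looking up and towards the vise's -x side; four small steel clamp claws stand 3 mm proud at its x edges. Origin: centre of its underside; z is the normal of the upper face, out of the plate; x and y run along its 70 and 86 mm sides.
- mark (a point): Centre of the scribed circle (12 mm inside diameter, with a cross through it) on the plate's upper face; in the plate's frame at x +10, y -14, z +4 mm. Its axes are those of the plate.
- vise: Fixed engraver's ball vise, 104 mm across and about 90 mm high with the plate. Origin: centre of its underside; the plate's origin is 78 mm above it.
- dapper: Bystander: dapping punch, 14 mm steel shank with a 24 mm ball on top, 104 mm tall, standing in the other hole of the stand. Origin: foot of the shank.
- hammer: Bystander: hammer about 270 mm long, lying on the table. Origin: underside, along the handle's x axis.
- tin: Bystander: polish tin, 60 mm across, 90 mm tall, standing. Origin: centre of its underside.
- screwdriver: Bystander: screwdriver lying on the table. Origin: underside; x along its length.
Things that resemble listed ones, but are neither listed nor needed, are in the scene too. What is shaped like the punch but orange is not meant.

How it is judged (in metres and radians):
On the way:
1. the punch is held by the fingers with its point clear above the stand (height (world z) of punch_point above 0.06 m and contact force between the fingers and punch above 2 N), for 0.2 s.
At the end, for the whole second after the job is handed in: Fingers grip the punch; its point is within 6 mm of the circle's centre, its axis within 0.15 rad of the plate's normal; the point is pushed in 3 to 11 of 14 mm and presses the plate with 1.5 to 12 N; the punch is still (under 20 mm/s); the four bystanders are within 20 mm of their places (distance between punch_point and mark below 0.006 m and angle between the z axis of punch and the z axis of plate, either way round below 0.15 rad and value of joint punch_tip between 0.003 and 0.011 m and contact force between punch and plate between 1.5 and 12 N and contact force between the fingers and punch above 2 N and linear speed of punch below 0.02 m/s and distance of each of hammer, tin, screwdriver, dapper from where it was at the start of the episode below 0.02 m); the arm keeps its last pose, push and grip.
It fails at once if the sprung point is pushed all the way in (over 13 mm) (value of joint punch_tip above 0.013 m).
It fails at once if another tool or the tin is moved by more than 30 mm (distance of any of hammer, tin, screwdriver, dapper from where it was at the start of the episode above 0.03 m).
It also fails if it takes over 32 s, if anything falls off the work surface, if the arm or the gripper's body presses on something with over 40 N, if the wrist force passes 120 N, or if a joint passes its speed limit or range.

## Working session

There is one attempt and no reset: what is moved stays moved. The work goes in short steps, Python scripts to look and compute and a shell command to move; the robot and the scene stay as the last step left them, time stands still between calls to the robot, and variables do not carry over. Pictures are saved under pics/ and viewed, at most 10 in all, crops included, and the job is handed in when it is done.

```bash
mkdir -p pics; cat > h.py <<'E'
import numpy as np, cv2
from workcell import bot
from scipy.spatial.transform import Rotation as R
def snap(n,f):
    c=bot.calibration(n); im=bot.camera(n); cv2.imwrite(f'pics/{f}.png',im[:,:,::-1]); np.save(f'pics/{f}.npy',{'c':c},allow_pickle=True); return im,c
def cal(f): return np.load(f'pics/{f}.npy',allow_pickle=True).item()['c']
def ray(c,u,v,fish=False):
    f=200/np.tan(np.radians(c['vfov'])/2); x=(u-c['cx'])/f; y=(v-c['cy'])/f
    if fish:
        r=np.hypot(x,y); s=np.sin(r)/r if r>1e-9 else 1; d=np.array([x*s,y*s,np.cos(r)])
    else: d=np.array([x,y,1.])
    T=np.array(c['camera_from_world']); Q=T[:3,:3]; o=-Q.T@T[:3,3]; d=Q.T@d; return o,d/np.linalg.norm(d)
def onz(c,u,v,z,fish=False):
    o,d=ray(c,u,v,fish); return o+d*(z-o[2])/d[2]
def tri(rs):
    A=0;b=0
    for o,d in rs:
        P=np.eye(3)-np.outer(d,d); A=A+P; b=b+P@o
    p=np.linalg.solve(A,b); return p,[np.linalg.norm(np.cross(p-o,d)) for o,d in rs]
def proj(c,p,fish=False):
    f=200/np.tan(np.radians(c['vfov'])/2); T=np.array(c['camera_from_world']); q=T[:3,:3]@p+T[:3,3]
    if fish:
        r=np.hypot(q[0],q[1]); a=np.arctan2(r,q[2]); return c['cx']+f*a*q[0]/r, c['cy']+f*a*q[1]/r
    return c['cx']+f*q[0]/q[2], c['cy']+f*q[1]/q[2]
E
python3 - <<'E'
from h import *
for n in ['scene','side','wrist']:
    im,c=snap(n,n+'0'); print(n,c['vfov'],c['cx'],c['cy'],ray(c,c['cx'],c['cy'],n=='wrist'))
print(bot.get_obs())
E
```

```text
scene 44.456855534914084 317.30249491595947 206.49993846104695 (array([0.99587385, 0.59842461, 0.86760408]), array([-0.40762095, -0.54287634, -0.73425502]))
side 53.0338705581083 318.19849092670717 199.28102842228878 (array([ 0.08964369, -0.6156495 ,  0.5686019 ]), array([ 0.49370761,  0.68544164, -0.53518459]))
wrist 65.70646984690485 320.84416001611345 199.92994304937707 (array([0.5492713 , 0.07115035, 0.37436103]), array([-0.00215317, -0.27776626, -0.96064628]))
{'time': 0.15, 'q': array([-4.09555106e-04,  5.00457391e+00,  1.00442297e+01,  9.50998729e+01,
        3.00634949e-04,  9.00000068e+01]), 'qd': array([-0.05269087, -0.07989411,  0.10626778, -0.06347725,  0.00563114,
       -0.03057762]), 'joint_efforts': array([-3.04631758e-03, -5.20762289e+01,  4.65044117e+01,  1.38444663e-02,
       -2.16874664e-04, -1.82086734e-05]), 'ee_pos': array([ 5.49819525e-01, -2.43474187e-06,  2.30733244e-01]), 'tcp_rot': array([-1.79939783e+02, -3.00627658e-04,  8.99995833e+01]), 'wrist_force': array([-0.29126602,  0.58515482,  1.139418  ]), 'torque': array([-0.01247264, -0.00658128,  0.00306455]), 'grasp_force': 0.0, 'opening': 0.0852528412415022}
```

View pics/scene0.png

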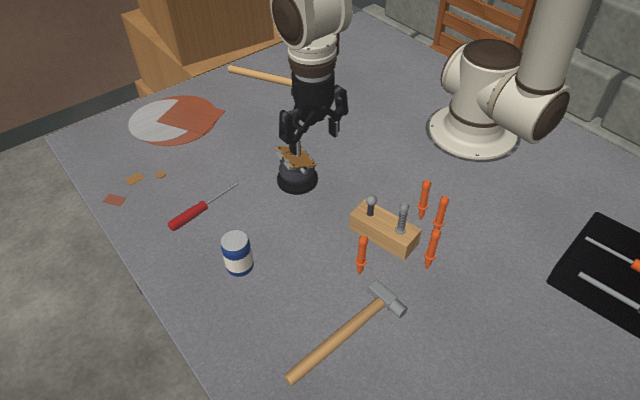

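View pics/side0.png

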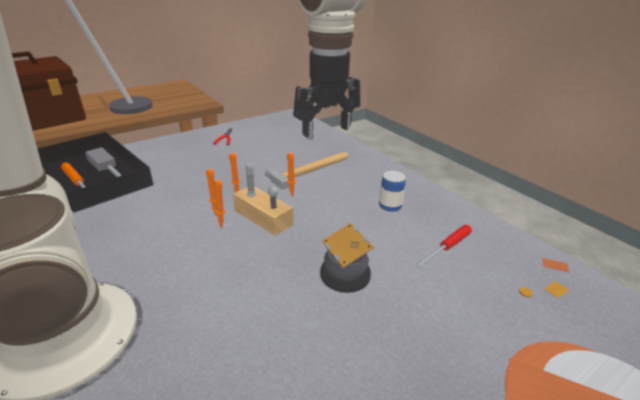

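View pics/wrist0.png

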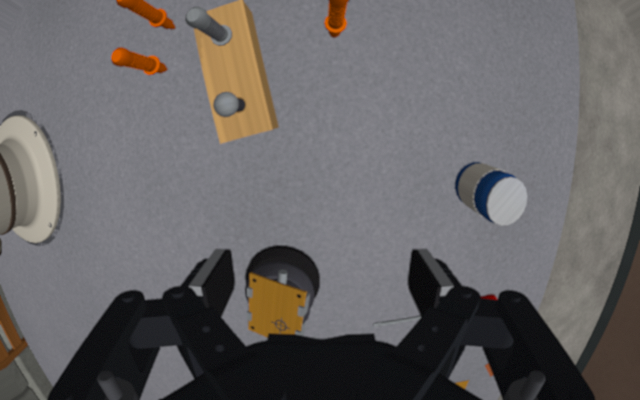

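The scene view shows the stand near (385,230), with the grey punch at (404,215) at the end nearest the orange decoys and the dapper ball at (371,200). The side view shows the punch at (250,180), the dapper at (273,192) and the plate's mark near (355,245). The wrist view shows the punch cap near (203,17), the dapper at (228,104) and the mark at (280,325).

```bash
python3 - <<'E'
from h import *
s,d,w=cal('scene0'),cal('side0'),cal('wrist0')
def t(n,*l):
    p,e=tri([ray({'s':s,'d':d,'w':w}[k],u,v,k=='w') for k,u,v in l]); print(n,p.round(4),np.round(e,4))
t('punch cap',('s',404.5,206),('d',250,168),('w',197,16))
t('dapper ball',('s',371.5,201),('d',273,191),('w',228,104))
t('mark',('d',355,245),('w',280,325))
t('tin top',('s',235,238),('d',393,176))
t('orange1',('s',363,238),('d',291,155)); t('o2',('s',427,183),('d',219,183)); t('o3',('s',444,199),('d',211,172)); t('o4',('s',432,232),('d',234,155))
for a in [(195,38),(220,142),(276,127)]: print(onz(w,*a,.05,True).round(4))
import cv2
im=cv2.imread('pics/side0.png')[210:310,300:400]; a=cv2.resize(im,(400,400),interpolation=2)
im=cv2.imread('pics/wrist0.png')[240:340,230:330]; b=cv2.resize(im,(400,400),interpolation=2)
cv2.imwrite('pics/c1.png',np.hstack([a,b]))
E
```

```text
punch cap [0.4442 0.16   0.1229] [0.0021 0.0033 0.0013]
dapper ball [0.4629 0.0831 0.09  ] [0.002  0.0016 0.0014]
mark [ 0.5007 -0.1679  0.0841] [0.0008 0.0008]
tin top [ 0.7492 -0.0147  0.089 ] [0.0001 0.0001]
orange1 [0.5646 0.1679 0.1204] [0.0013 0.0013]
o2 [0.3569 0.1395 0.1192] [0.0034 0.0034]
o3 [0.3629 0.1955 0.1192] [0.0019 0.0019]
o4 [0.4463 0.2429 0.1202] [0.0012 0.0012]
[0.4114 0.1612 0.05  ]
[0.4393 0.0427 0.05  ]
[0.5017 0.0568 0.05  ]
```

View pics/c1.png

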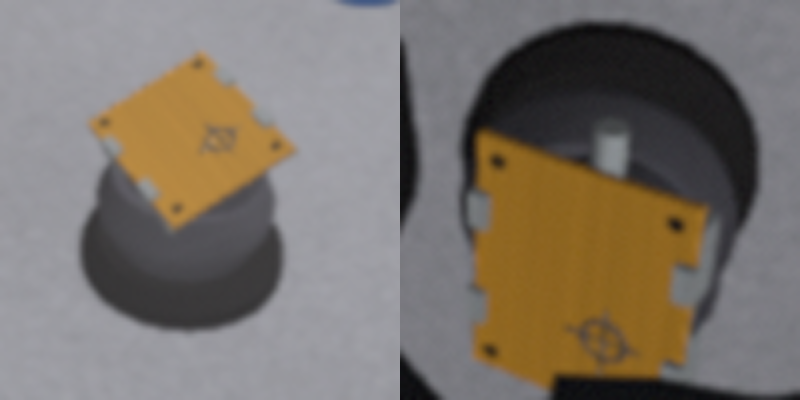

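The crops show the holes, claws and the mark with its cross clearly: the mark is at side crop (219,138) and wrist crop (603,340). Heights agree: the ball at 0.090 and the mark at about 0.084. Next I'll move the wrist camera over the plate for a better view.

```bash
python3 -m crank '[{"gripper":85,"travel":[-45,-15,0],"twist":[0,0,0]},{"gripper":85,"travel":[-45,-15,0],"twist":[0,0,0]},{"gripper":85,"travel":[-30,-10,0],"twist":[0,0,0]},{"gripper":85,"travel":[0,0,0],"twist":[0,0,0]},{"gripper":85,"travel":[0,0,0],"twist":[0,0,0]},{"gripper":85,"travel":[0,0,0],"twist":[0,0,0]}]'
python3 - <<'E'
from h import *
im,c=snap('wrist','wrist1'); print(proj(c,np.array([.5,-.168,.084]),True))
s,d,w=cal('scene0'),cal('side0'),cal('wrist0')
S={'TR':(197,64),'TL':(104,123),'BL':(177,208),'M':(219,138)}; W={'TR':(675,224),'TL':(497,161),'BL':(489,350),'M':(603,340)}
for k in S: print(k,[x.round(4) for x in map(np.array,tri([ray(d,300+S[k][0]/4,210+S[k][1]/4),ray(w,(W[k][0]-400)/4+230,240+W[k][1]/4,True)]))])
u,v=map(int,proj(c,np.array([.5,-.155,.08]),True)); u=max(75,u);v=max(75,v)
print(u,v); cv2.imwrite('pics/c2.png',cv2.resize(im[v-75:v+75,u-75:u+75,::-1],(600,600),interpolation=2))
E
```

```text
time: 0.9
ee_pos: [0.5103, -0.1192, 0.2312]
tcp_rot: [-180.0, -0.0, 90.1]
wrist_force: [-0.3, 0.4, -0.3]
opening: 0.0852
grasp_force: 0.0
(np.float64(311.71031177603254), np.float64(233.90900354721646))
TR [array([ 0.5249, -0.1202,  0.0904]), array([0.0005, 0.0005])]
TL [array([ 0.4724, -0.1131,  0.071 ]), array([0.0006, 0.0006])]
BL [array([ 0.4626, -0.1843,  0.0718]), array([0.0007, 0.0007])]
M [array([ 0.5014, -0.1671,  0.0846]), array([0.0003, 0.0003])]
311 220
```

View pics/c2.png

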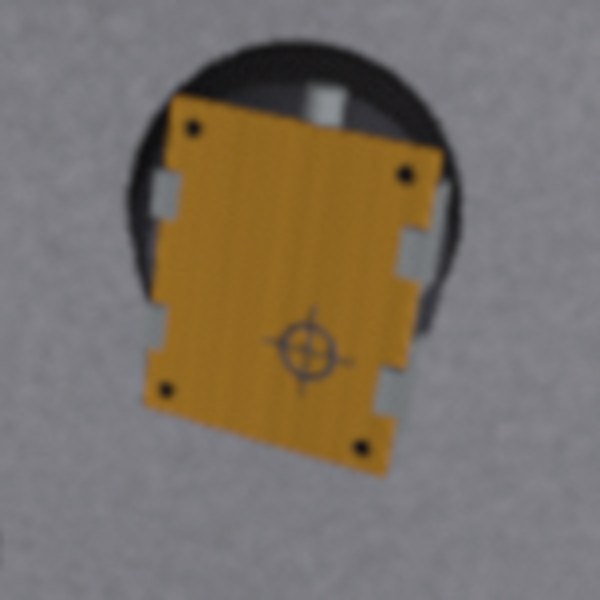

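The new view shows all four plate holes at crop TL (193,128), TR (405,174), BL (166,390) and BR (361,447), with the mark at (308,352).

```bash
python3 - <<'E'
from h import *
d,w,w1=cal('side0'),cal('wrist0'),cal('wrist1')
S={'TR':(197,64),'TL':(104,123),'BL':(177,208),'BR':(276,146),'M':(219,138)}; W={'TR':(675,224),'TL':(497,161),'BL':(489,350),'M':(603,340)}
W1=dict(TL=(193,128),TR=(405,174),BL=(166,390),BR=(361,447),M=(308,352)); P={}
for k in S:
    l=[ray(d,300+S[k][0]/4,210+S[k][1]/4),ray(w1,W1[k][0]/4+236,145+W1[k][1]/4,True)]
    if k in W:l.append(ray(w,(W[k][0]-400)/4+230,240+W[k][1]/4,True))
    P[k],e=tri(l); print(k,P[k].round(4),np.round(e,4))
x=P['TR']-P['TL']+P['BR']-P['BL']; y=P['TL']-P['BL']+P['TR']-P['BR']
n=np.cross(x,y); n/=np.linalg.norm(n); print('n',n.round(4),'tilt',np.degrees(np.arccos(n[2])),'yaw of tilt',np.degrees(np.arctan2(-n[1],-n[0])),'edge yaws',np.degrees(np.arctan2(x[1],x[0])),np.degrees(np.arctan2(-y[0],y[1])))
C=(P['TR']+P['TL']+P['BR']+P['BL'])/4; y=y/np.linalg.norm(y); xx=np.cross(y,n); print('C',C,'mark rel',(P['M']-C)@xx,(P['M']-C)@y,(P['M']-C)@n)
E
```

```text
TR [ 0.5249 -0.1197  0.0903] [0.0007 0.0007 0.0005]
TL [ 0.4725 -0.1126  0.0708] [0.0009 0.0007 0.0006]
BL [ 0.4627 -0.1839  0.0717] [0.0009 0.0005 0.0007]
BR [ 0.5153 -0.1914  0.0898] [0.0006 0.0006]
M [ 0.5014 -0.1669  0.0846] [0.0004 0.0002 0.0003]
n [-0.3305  0.0474  0.9426] tilt 19.50296856550337 yaw of tilt -8.159464519262634 edge yaws -7.8794326520720706 -7.73670180950336
C [ 0.49385303 -0.15190972  0.0806576 ] mark rel 0.010224162774169663 -0.013892612271163675 0.0005072989093868155
```

```bash
python3 -m crank '[{"gripper":85,"travel":[60,-20,0],"twist":[0,0,0]},{"gripper":85,"travel":[60,-20,0],"twist":[0,0,0]},{"gripper":60,"travel":[50,-15,0],"twist":[0,0,0]},{"gripper":60,"travel":[10,0,0],"twist":[0,0,0]},{"gripper":60,"travel":[0,0,0],"twist":[0,0,0]},{"gripper":60,"travel":[0,0,0],"twist":[0,0,0]}]'
python3 - <<'E'
from h import *
im,c=snap('wrist','wrist2'); print(proj(c,np.array([.444,.16,.131]),True),proj(c,np.array([.463,.083,.09]),True))
E
```

```text
time: 1.7
ee_pos: [0.4558, 0.0579, 0.2312]
tcp_rot: [-180.0, 0.0, 90.0]
wrist_force: [-0.6, -0.1, 0.3]
opening: 0.0598
grasp_force: 0.0
(np.float64(306.7181068391121), np.float64(73.75206945869274)) (np.float64(329.68004031766), np.float64(162.39080871132006))
```

View pics/wrist2.png

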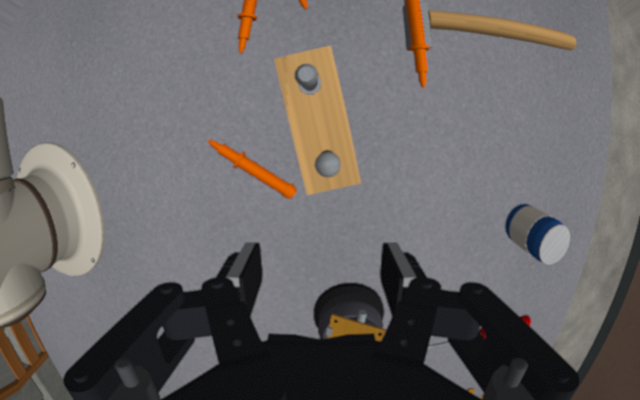

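The plate fits very well: tilt 19.5°, yaw −7.9°, and the mark at (10.2, −13.9) mm in the plate frame. In this picture the punch cap is at (307,74) and the dapper ball at (328,163), both where predicted. The orange decoys have toppled and now lie flat: (252,168), (418,50) and (245,20). I'll zoom in on the cap in three views.

```bash
python3 - <<'E'
from h import *
L=[]
for n,(u,v) in [('scene',(404,218)),('side',(252,180)),('wrist',(308,82))]:
    im,c=snap(n,n+'3'); L.append(cv2.resize(im[v-20:v+20,u-12:u+13,::-1],(250,400),interpolation=2))
    print(proj(c,np.array([.444,.16,.131]),n=='wrist'))
cv2.imwrite('pics/c3.png',np.hstack(L))
E
```

```text
(np.float64(404.0733869945161), np.float64(203.715509347271))
(np.float64(248.36667381459597), np.float64(164.37687339871792))
(np.float64(306.68080052338036), np.float64(73.49809481872198))
```

View pics/c3.png

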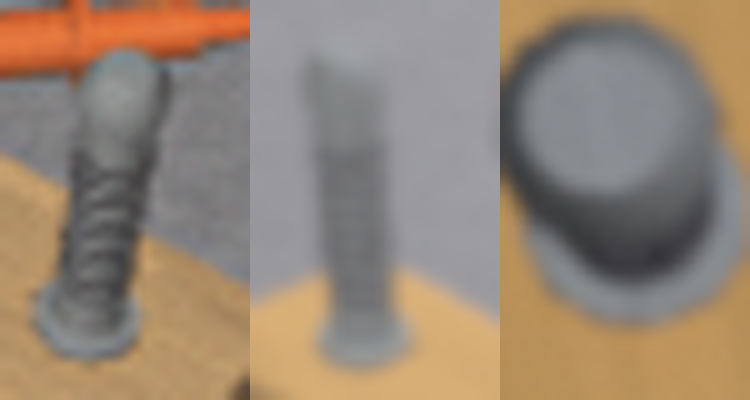

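The crops show the cap centres at scene (404.4,205.5), side (249.7,166) and wrist (306.7,73.5), and the collar centres at scene (400.8,229.8), side (251.4,193.8) and wrist (309.5,84.5).

```bash
python3 - <<'E'
from h import *
s,d,w=cal('scene3'),cal('side3'),cal('wrist3')
for l in [((404.4,205.5),(249.7,166.),(306.7,73.5)),((400.8,229.8),(251.4,193.8),(309.5,84.5))]:
    p,e=tri([ray(s,*l[0]),ray(d,*l[1]),ray(w,*l[2],True)]); print(p.round(4),np.round(e,4)); 
print(onz(w,306.7,73.5,.131,True),onz(w,309.5,84.5,.054,True))
print(bot.get_obs()['ee_pos'])
E
```

```text
[0.4448 0.1605 0.1264] [0.0014 0.0023 0.001 ]
[0.4439 0.16   0.0492] [0.002  0.0017 0.0015]
[0.44401485 0.15999826 0.131     ] [0.44330277 0.15825317 0.054     ]
[0.45568593 0.05776575 0.23114328]
```

```bash
python3 -m crank '[{"gripper":60,"travel":[52,-6,0],"twist":[0,0,0]},{"gripper":60,"travel":[50,-6,0],"twist":[0,0,0]},{"gripper":60,"travel":[0,0,30],"twist":[0,0,0]},{"gripper":60,"travel":[0,0,35],"twist":[0,0,0]},{"gripper":60,"travel":[0,0,35],"twist":[0,0,0]},{"gripper":60,"travel":[0,0,35],"twist":[0,0,0]},{"gripper":60,"travel":[0,0,24],"twist":[0,0,0]},{"gripper":60,"travel":[0,0,0],"twist":[0,0,0]},{"gripper":60,"travel":[0,0,0],"twist":[0,0,0]}]' 40
```

```text
time: 3.02
ee_pos: [0.444, 0.1605, 0.0734]
tcp_rot: [179.9, -0.0, 90.0]
wrist_force: [0.2, -0.2, -0.1]
opening: 0.06
grasp_force: 0.0
```

```bash
python3 -m crank '[{"gripper":30,"travel":[0,0,0],"twist":[0,0,0]},{"gripper":15,"travel":[0,0,0],"twist":[0,0,0]},{"gripper":5,"travel":[0,0,0],"twist":[0,0,0]},{"gripper":5,"travel":[0,0,0],"twist":[0,0,0]},{"gripper":5,"travel":[0,0,0],"twist":[0,0,0]},{"gripper":5,"travel":[0,0,0],"twist":[0,0,0]},{"gripper":5,"travel":[0,0,0],"twist":[0,0,0]},{"gripper":5,"travel":[0,0,0],"twist":[0,0,0]}]' 60
```

```text
time: 4.03
ee_pos: [0.4439, 0.1607, 0.073]
tcp_rot: [179.9, -0.0, 90.0]
wrist_force: [-0.8, 0.5, 5.7]
opening: 0.0145
grasp_force: 58.3
```

```bash
python3 -m crank '[{"gripper":5,"travel":[0,0,-5],"twist":[0,0,0]},{"gripper":5,"travel":[0,0,-15],"twist":[0,0,0]},{"gripper":5,"travel":[0,0,-25],"twist":[0,0,0]},{"gripper":5,"travel":[0,0,-25],"twist":[0,0,0]},{"gripper":5,"travel":[0,0,-25],"twist":[0,0,0]},{"gripper":5,"travel":[0,0,-25],"twist":[0,0,0]},{"gripper":5,"travel":[0,0,-20],"twist":[0,0,0]},{"gripper":5,"travel":[0,0,-5],"twist":[0,0,0]},{"gripper":5,"travel":[0,0,0],"twist":[0,0,0]},{"gripper":5,"travel":[0,0,0],"twist":[0,0,0]},{"gripper":5,"travel":[0,0,0],"twist":[0,0,0]}]'
python3 - <<'E'
from h import *
o=bot.get_obs(); T=o['ee_pos']; dz=T[2]-.073; L=[]
for n in ['scene','side','wrist']:
    im,c=snap(n,n+'4'); a=proj(c,np.array([T[0],T[1],.006+dz]),n=='wrist'); b=proj(c,np.array([T[0],T[1],.131+dz]),n=='wrist')
    print(n,a,b); u,v=int(a[0]),int(a[1]); u0,v0=max(u-20,0),max(v-35,0); print(u0,v0)
    L.append(cv2.resize(im[v0:v0+50,u0:u0+40,::-1],(260,325),interpolation=2))
cv2.imwrite('pics/c4.png',np.hstack(L))
E
```

```text
time: 5.4
ee_pos: [0.4432, 0.1605, 0.2166]
tcp_rot: [-179.9, 0.0, 90.0]
wrist_force: [0.7, 0.4, -0.8]
opening: 0.0145
grasp_force: 58.7
scene (np.float64(405.5451673560064), np.float64(197.3901776489008)) (np.float64(413.251618399378), np.float64(150.25475352525217))
385 162
side (np.float64(247.3741073137477), np.float64(157.24575812079803)) (np.float64(243.05007771612347), np.float64(105.01004821674402))
227 122
wrist (np.float64(322.057104082696), np.float64(213.53869463199248)) (np.float64(322.751393866237), np.float64(327.0187119587816))
302 178
```

View pics/c4.png

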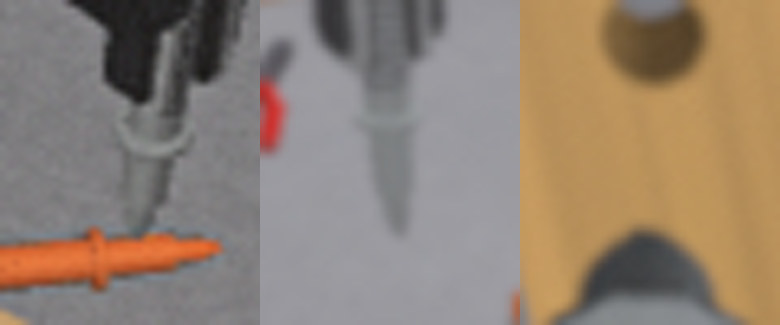

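The tip is at scene (406.1,198.6), side (248.7,158.3) and wrist (321.2,213.7). These match the prediction within the known per-camera offsets, so the punch hangs straight with its tip 67 mm beyond the TCP. Next I'll carry it over to the plate and tilt.

```bash
python3 -m crank '[{"gripper":5,"travel":[-20,0,0],"twist":[0,0,0]},{"gripper":5,"travel":[-45,4,0],"twist":[0,0,0]},{"gripper":5,"travel":[-50,4,0],"twist":[0,0,0]},{"gripper":5,"travel":[-50,4,0],"twist":[0,0,0]},{"gripper":5,"travel":[-50,4,0],"twist":[0,0,0]},{"gripper":5,"travel":[-50,4,0],"twist":[0,0,0]},{"gripper":5,"travel":[-40,4,0],"twist":[0,0,0]},{"gripper":5,"travel":[-18,1,0],"twist":[0,0,0]},{"gripper":5,"travel":[0,0,0],"twist":[-0.116,-0.016,0]},{"gripper":5,"travel":[0,0,0],"twist":[-0.115,-0.016,0]},{"gripper":5,"travel":[0,0,0],"twist":[-0.115,-0.016,0]},{"gripper":5,"travel":[0,0,0],"twist":[0,0,0]}]'
cat > go.py <<'E'
from h import *
import sys
o=bot.get_obs(); r=R.from_euler('xyz',o['tcp_rot'],degrees=True); T=o['ee_pos']; Q=r.as_matrix()
n=np.array([-.3388,.0470,.9397]); M=np.array([.5014,-.1669,.0850]); h=float(sys.argv[1])/1000
print('ang err deg',np.degrees(np.arccos(-Q[:,2]@n)),'tool-frame turn',Q.T@np.cross(Q[:,2],-n))
tip=T+.067*Q[:,2]; print('tip rel mark (tool mm)',1000*Q.T@(tip-M),'travel',1000*Q.T@(M+h*n-tip), 'F',o['wrist_force']@n,o['time'],o['grasp_force'])
E
python3 go.py 30
```

```text
time: 7.05
ee_pos: [0.467, -0.1616, 0.2173]
tcp_rot: [160.1, 2.7, 89.5]
wrist_force: [-0.5, 0.4, -0.9]
opening: 0.015
grasp_force: 59.1
ang err deg nan tool-frame turn [1.02429666e-03 1.83977720e-04 4.56739463e-19]
tip rel mark (tool mm) [ -1.27146525  12.65547944 -69.18321198] travel [  1.26594592 -12.62475054  39.18277028] F -0.6582289267021777 7.05 59.064538700622506go.py:5: RuntimeWarning: invalid value encountered in arccos
  print('ang err deg',np.degrees(np.arccos(-Q[:,2]@n)),'tool-frame turn',Q.T@np.cross(Q[:,2],-n))
```

```bash
python3 -m crank '[{"gripper":5,"travel":[1,-6,8],"twist":[0,0,0]},{"gripper":5,"travel":[0,-6.5,18],"twist":[0,0,0]},{"gripper":5,"travel":[0,0,18],"twist":[0,0,0]},{"gripper":5,"travel":[0,0,13],"twist":[0,0,0]},{"gripper":5,"travel":[0,0,0],"twist":[0,0,0]},{"gripper":5,"travel":[0,0,0],"twist":[0,0,0]},{"gripper":5,"travel":[0,0,0],"twist":[0,0,0]}]'
python3 go.py 5 2>&1
python3 - <<'E'
from h import *
o=bot.get_obs(); T=o['ee_pos']; z=R.from_euler('xyz',o['tcp_rot'],degrees=True).as_matrix()[:,2]
M=np.array([.5014,-.1669,.0850]);L=[]
for n in ['scene','side','wrist']:
    im,c=snap(n,n+'5'); a=proj(c,T+.067*z,n=='wrist'); b=proj(c,M,n=='wrist')
    u,v=int(b[0]),int(b[1]); u0,v0=max(u-20,0),max(v-30,0); print(n,a,b,u0,v0)
    L.append(cv2.resize(im[v0:v0+50,u0:u0+40,::-1],(260,325),interpolation=2))
cv2.imwrite('pics/c5.png',np.hstack(L))
E
```

```text
time: 7.92
ee_pos: [0.4763, -0.1643, 0.1602]
tcp_rot: [160.1, 2.7, 89.5]
wrist_force: [0.2, 0.3, -1.4]
opening: 0.0146
grasp_force: 59.1
go.py:5: RuntimeWarning: invalid value encountered in arccos
  print('ang err deg',np.degrees(np.arccos(-Q[:,2]@n)),'tool-frame turn',Q.T@np.cross(Q[:,2],-n))
ang err deg nan tool-frame turn [1.15462718e-03 3.79545263e-04 3.76529582e-19]
tip rel mark (tool mm) [ -1.18021603   1.97168666 -12.30982058] travel [ 1.1783183  -1.96591353  7.30974795] F -1.397226642239002 7.925 59.064673378597945
scene (np.float64(289.7348922064346), np.float64(146.98902541407952)) (np.float64(289.402020360167), np.float64(151.38164321719808)) 269 121
side (np.float64(354.2375191728349), np.float64(239.85801784675314)) (np.float64(354.55299150725574), np.float64(244.3411396181575)) 334 214
wrist (np.float64(321.7697568301048), np.float64(213.44855239957025)) (np.float64(319.12840638573033), np.float64(206.75622655326865)) 299 176
```

View pics/c5.png

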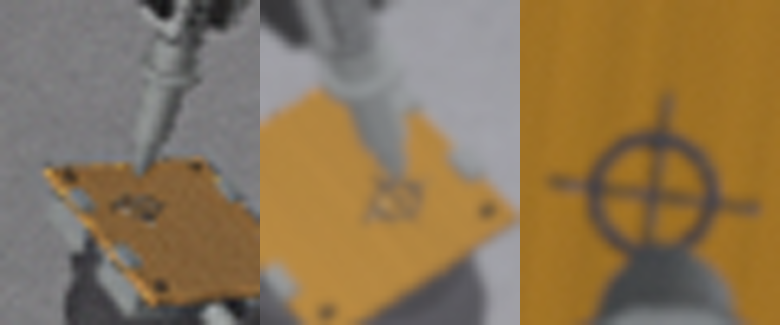

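In the wrist crop the mark is at (319.5,206.0) and the tip at (320.5,213.5). That leaves about +1.7 mm in tool x and −1 mm in tool y to correct. I'll correct that, then approach and sense contact by force.

```bash
python3 -m crank '[{"gripper":5,"travel":[1.7,-1,0],"twist":[0,0,0]},{"gripper":5,"travel":[0,0,2],"twist":[0,0,0]},{"gripper":5,"travel":[0,0,2],"twist":[0,0,0]},{"gripper":5,"travel":[0,0,2],"twist":[0,0,0]},{"gripper":5,"travel":[0,0,0],"twist":[0,0,0]},{"gripper":5,"travel":[0,0,0],"twist":[0,0,0]}]'
python3 go.py 0 2>/dev/null
for i in 1 2 3 4 5; do python3 -m crank '[{"gripper":5,"travel":[0,0,1],"twist":[0,0,0]},{"gripper":5,"travel":[0,0,1],"twist":[0,0,0]},{"gripper":5,"travel":[0,0,0],"twist":[0,0,0]},{"gripper":5,"travel":[0,0,0],"twist":[0,0,0]}]' >/dev/null; python3 go.py 0 2>/dev/null | tail -1; done
```

```text
time: 8.82
ee_pos: [0.4772, -0.1628, 0.1534]
tcp_rot: [160.2, 2.7, 89.5]
wrist_force: [-0.2, 0.0, -1.4]
opening: 0.0146
grasp_force: 59.1
ang err deg nan tool-frame turn [1.98640022e-04 4.35469201e-05 3.41862531e-18]
tip rel mark (tool mm) [ 0.67377009  0.40533658 -5.65436884] travel [-0.67377009 -0.40533658  5.65436884] F -1.2305011150929213 8.825 59.0646080521401
tip rel mark (tool mm) [ 0.68227997  0.39317752 -3.66627769] travel [-0.68227997 -0.39317752  3.66627769] F -0.7152038570690362 9.325 59.06480903446209
tip rel mark (tool mm) [ 0.69314171  0.38832925 -1.6749764 ] travel [-0.69314171 -0.38832925  1.6749764 ] F -0.9870339218930094 9.825 59.064767870586365
tip rel mark (tool mm) [0.68897876 0.42789771 0.26251466] travel [-0.68897876 -0.42789771 -0.26251466] F 0.9516497523110431 10.325 59.08405185327865
tip rel mark (tool mm) [0.67465934 0.42987292 2.28428064] travel [-0.67465934 -0.42987292 -2.28428064] F 1.3203586406870622 10.825 59.172071638167836
tip rel mark (tool mm) [0.64142815 0.46477152 4.26138942] travel [-0.64142815 -0.46477152 -4.26138942] F 1.6975299997917093 11.325 59.27268751314841
```

```bash
python3 - <<'E'
from h import *
o=bot.get_obs(); T=o['ee_pos']; z=R.from_euler('xyz',o['tcp_rot'],degrees=True).as_matrix()[:,2]
M=np.array([.5014,-.1669,.0850]);L=[];F=[]
for n in ['scene','side','wrist']*3:
    im,c=snap(n,n+'6'); a=proj(c,T+.067*z,n=='wrist'); b=proj(c,M,n=='wrist'); F.append(bot.get_obs()['wrist_force']@-z)
    u,v=int(b[0]),int(b[1]); u0,v0=max(u-20,0),max(v-30,0)
    if len(L)<3: L.append(cv2.resize(im[v0:v0+50,u0:u0+40,::-1],(260,325),interpolation=2)); print(n,a,b,u0,v0,[proj(c,T+k*z,n=='wrist') for k in (.023,.049)])
print(np.round(F,2)); cv2.imwrite('pics/c6.png',np.hstack(L))
E
```

```text
scene (np.float64(288.97861891399555), np.float64(153.0073893591088)) (np.float64(289.402020360167), np.float64(151.38164321719808)) 269 121 [(np.float64(293.4851871322611), np.float64(137.68958567353747)), (np.float64(290.798828449702), np.float64(146.82050590718416))]
side (np.float64(355.02631449692785), np.float64(245.4553768809834)) (np.float64(354.55299150725574), np.float64(244.3411396181575)) 334 214 [(np.float64(349.6458446276813), np.float64(230.26586206211704)), (np.float64(352.87315556529563), np.float64(239.37682978487595))]
wrist (np.float64(321.56600476327026), np.float64(213.42760352368515)) (np.float64(320.9152607081193), np.float64(216.2161219747417)) 300 186 [(np.float64(321.6601000104834), np.float64(237.45000323164842)), (np.float64(321.60025227966776), np.float64(222.09190756396552))]
[2.91 2.38 3.03 2.81 2.43 2.05 2.81 2.35 2.75]
```

View pics/c6.png

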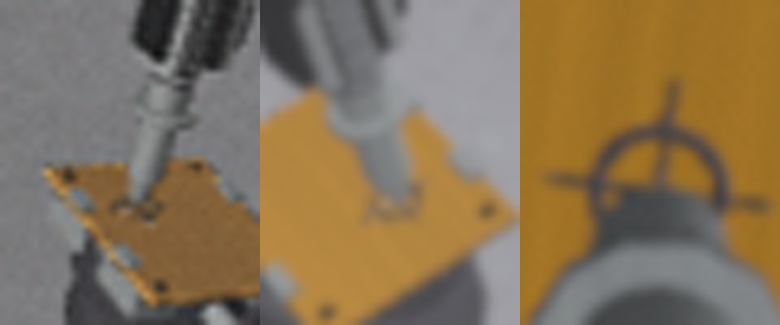

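The averaged force is about 2.6 N plus a 1.1 N baseline, so 3.7 N, or roughly 4.2 mm pushed in, which matches the geometry. The wrist crop shows the tip centred in the circle at (660,190). I'll press 3 mm more and hold.

```bash
python3 -m crank '[{"gripper":5,"travel":[0,0,1],"twist":[0,0,0]},{"gripper":5,"travel":[0,0,1],"twist":[0,0,0]},{"gripper":5,"travel":[0,0,0.8],"twist":[0,0,0]},{"gripper":5,"travel":[0,0,0],"twist":[0,0,0]},{"gripper":5,"travel":[0,0,0],"twist":[0,0,0]},{"gripper":5,"travel":[0,0,0],"twist":[0,0,0]},{"gripper":5,"travel":[0,0,0],"twist":[0,0,0]}]' >/dev/null
python3 go.py 0 2>/dev/null
python3 - <<'E'
from h import *
n=np.array([-.3388,.0470,.9397]);F=[]
for i in range(8): bot.camera('side'); F.append(bot.get_obs()['wrist_force']@n)
print(np.round(F,2),np.mean(F)+1.1)
E
```

```text
ang err deg nan tool-frame turn [ 3.45661654e-04  9.15739201e-05 -1.00742027e-18]
tip rel mark (tool mm) [0.66645328 0.46824581 7.07954227] travel [-0.66645328 -0.46824581 -7.07954227] F 3.271576661620248 12.65 59.34967115346808
[4.55 5.   4.42 4.25 4.49 4.77 3.96 4.34] 5.571942842100006
```

The push is 5.6 N at 7.1 mm, which is half travel. I'll hand it in.

```bash
python3 -c "
from workcell import bot
print(bot.job_done())"
```

```text
the job is handed in; nothing more can be done
None
```

I handed the job in with the punch held square on the mark, its point pushed in about 7 mm (half travel) at roughly 5.6 N; the hand-in returned no verdict, and I did not re-measure the bystanders at the end.

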